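# Seat the blue drive hub on its mixer

## Robot

A 7-joint arm with a two-finger parallel gripper is mounted at the origin on the work surface. World frame = base frame: x ahead of the robot, y to its left, z up, the work surface at z = 0. Lengths are in m, angles in rad, forces in N, time in s.
With the tool pointing down it reaches from about 0.35 to 0.9 m from the base axis. Payload 19.9 kg.
Tool frame: the origin (TCP) lies between the finger pads; the fingertips stand 19 mm ahead of it and the grasp point (between the pads) is the TCP; z points along the fingers, y is the direction in which the jaws open and shut (so a half turn about z gives the same grasp; the last joint's range is limited). The gripper opens to 94 mm and grips with 3 to 60 N. Pads are 16 mm wide; open, the fingers measure 119 mm over their backs; the gripper's body (75 mm by 177 mm) begins 78 mm behind the grasp point.
Start: joints at [1.073, 0.417, -0.01, 1.614, 0.005, 1.111, -0.053], TCP at [0.275, -0.561, 0.224] pointing down, gripper open.
Joint ranges: [-2.81, 2.81], [-0.39, 2.02], [-1.27, 1.25], [0.06, 2.57], [-1.19, 4.33], [0.19, 2], [-2.82, 2.82]. Speed limits (rad/s): [1.89, 1.89, 2.39, 2.39, 3.01, 3.01, 3.01].

## Interface

Orientations are given as a 3x3 rotation matrix whose columns are the frame's x, y, z axes.
In Python, from rig import robot gives the robot as it stands. Calls block until the motion is done:
- robot.move_ptp(position, orientation): joint-space move of the TCP to a pose.
- robot.move_linear(position, velocity=0.15, frame=None, threshold=None): straight line of the TCP; frame=None keeps the orientation; velocity is the mean speed in m/s. With threshold (N) it stops when the force on the tool has changed by that much, and returns True; else False.
- robot.goto_joints(angles): joint-space move.
- robot.gripper_to(opening): finger opening in m; the grip force is fixed at half the most; returns when the fingers have stopped.
- robot.pause(seconds).
- robot.ik(position, orientation): joint angles nearest the present ones, or None.
- robot.get_state(): the state.
- robot.grab_frame(name): name is "side" or "top"; returns the picture (400x640x3 uint8, red, green, blue); there is no depth.
- robot.camera_info(name): a dict with "fx", "fy", "cx", "cy" (pixels), "rvec" (rotation vector, rad) and "tvec" (3), from world to camera coordinates, as OpenCV has them. Camera axes: x right, y down, z forward; pixel columns grow to the right and rows downward; lengths in m; the calibration is good to about 2 mm. A picture is of the moment at which its call begins. camera_info takes no time and is no camera call.
A pose or a line that the arm cannot do raises robot.PlanningError and nothing moves.
- robot.sign_off(): hands the job in, once; it reports no verdict.
The state is a dict: "time": time; "qpos": joint angles; "joint_vel": joint speeds; "effort": joint torques, N m; "ee_pos": TCP position; "tool_rot": TCP orientation; "force": force on the tool from outside, world axes, zero at the start; "moment": the same for the moment, N m; "opening": finger opening in m.
Only numpy, scipy, OpenCV 4.12 (cv2) and the standard library are available. Lean on these libraries where they do the work, as an engineer would, in place of code of your own. Each camera call takes 0.05 s, during which the arm holds its last target. There are 200 camera calls.

## Task

The blue hub on one of the two bench mixers is riding on top of the orange drive key. Turn it on its shaft, without lifting it off, until its keyway drops over the key and it sits fully home, then let go. The grey hub on the other mixer is already seated: leave it alone.

Things in the scene. Friction and masses are not known exactly. Their poses are not given: they have to be found in the camera images.
- hub_grip (a point): Grip bar middle of the loose blue hub (0.3 kg, d 64 x 40 mm, 22 mm keyway across its underside, 2 mm play on shaft). Bar on top, in line with keyway: 12 thick, 40 long, 50 mm tall. Point: on the axis, 66 mm above the underside, 26 above the round body. x along bar and keyway, z up. A half turn fits too. Let go in line to 10 degrees, it drops 12 mm. Height over drive origin: 148 riding, 136 home.
- drive: The blue hub's mixer drive, fixed: white housing 150 x 150 mm, on it a metal disc d 120 mm, its face 70 mm above the origin. On the disc stand a steel shaft d 18 x 38 mm tall and, right across it, an orange key bar 90 long, 8 wide, 12 mm high, whose ends show beyond the hub. Origin: centre of the underside, on the shaft's axis. x along the key, z up.
- grey_hub_grip (a point): The same point of an identical loose grey hub, seated on the other mixer; to be left alone. Axes as for the blue hub.
- other_drive: The grey hub's mixer drive, identical to the blue hub's and fixed. Origin: centre of the underside; x axis along its key.

How it is judged:
By the outcome, as a careful person would: the job done as asked, in the order asked, and still so for the second after the job is handed in, with the robot touching nothing.
It also fails if it takes over 32 s, if anything falls off the work surface, if the arm or the gripper's body presses on something with over 40 N, if the wrist force passes 120 N, or if a joint passes its speed limit or range.

## Working session

There is one attempt and no reset: what is moved stays moved. The work goes in short steps, each a Python script; the robot and the scene stay as the last script left them, time stands still between calls to the robot, and variables do not carry over. Pictures are saved under pics/ and viewed, about 8 in all and at most 12, crops included, and the job is handed in when it is done.

```bash
mkdir -p pics; ls
python3 - <<'E'
from rig import robot
import cv2
for n in("top","side"):
    im=robot.grab_frame(n); cv2.imwrite(f"pics/{n}0.png",im[:,:,::-1]); print(n,robot.camera_info(n))
print(robot.get_state()["time"])
E
```

```text
pics
top {'fx': 380.4081691326539, 'fy': 380.4081691326539, 'cx': 318.63422909789386, 'cy': 201.26696481450938, 'rvec': array([ 2.14109552, -2.11095543,  0.12600836]), 'tvec': array([0.00388671, 0.51926853, 0.75949521])}
side {'fx': 388.7027960794452, 'fy': 388.7027960794452, 'cx': 330.1910119979897, 'cy': 198.318196812811, 'rvec': array([ 0.15873749, -2.84726786,  1.17223226]), 'tvec': array([0.53341674, 0.11275385, 0.69589059])}
0.1
```

View pics/top0.png

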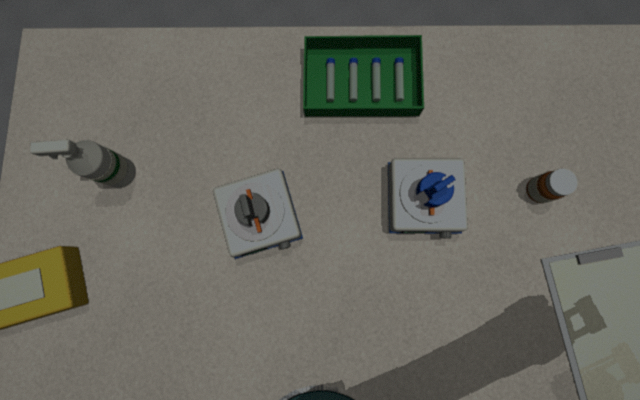

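View pics/side0.png

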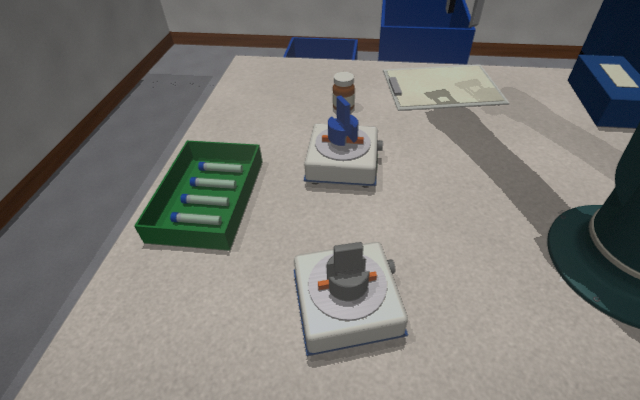

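The blue hub is at about (437,189) in the top view, with orange key ends at (431,173) and (432,210). Its bar runs roughly from (422,193) to (453,180). The grey hub at (252,210) is seated. Next I'll zoom in and measure.

```bash
cat > h.py <<'E'
import numpy as np, cv2
from rig import robot
def ray(n,uv,z):
    c=robot.camera_info(n); R=cv2.Rodrigues(np.array(c["rvec"]))[0]; t=np.array(c["tvec"])
    uv=np.atleast_2d(uv); d=np.c_[(uv[:,0]-c["cx"])/c["fx"],(uv[:,1]-c["cy"])/c["fy"],np.ones(len(uv))]@R
    o=-R.T@t; return o+d*((z-o[2])/d[:,2])[:,None]
def proj(n,p):
    c=robot.camera_info(n); K=np.array([[c["fx"],0,c["cx"]],[0,c["fy"],c["cy"]],[0,0,1]])
    return cv2.projectPoints(np.atleast_2d(p).astype(float),np.array(c["rvec"]),np.array(c["tvec"]),K,None)[0][:,0]
E
python3 - <<'E'
from h import *
out=[]
for n,(x,y,w,h) in (("top",(385,150,90,90)),("side",(295,85,90,105))):
    im=cv2.imread(f"pics/{n}0.png"); hsv=cv2.cvtColor(im,cv2.COLOR_BGR2HSV)
    m=cv2.inRange(hsv,(3,120,60),(18,255,255)); m0=np.zeros_like(m); m0[y:y+h,x:x+w]=m[y:y+h,x:x+w]
    k,l,s,c=cv2.connectedComponentsWithStats(m0)
    for i in range(1,k):
        if s[i,4]>4:
            e=ray(n,c[i],.080)[0]; print(n,"orange",s[i],c[i].round(1),e.round(4))
    # disc/housing
    crop=cv2.resize(im[y:y+h,x:x+w],(400,400*h//w),interpolation=cv2.INTER_CUBIC); out.append(crop[:400])
cv2.imwrite("pics/crop.png",np.hstack(out))
im=cv2.imread("pics/top0.png");hsv=cv2.cvtColor(im,cv2.COLOR_BGR2HSV)
print(hsv[172:212:2,430:433,:].tolist()[:3])
m=cv2.inRange(hsv,(0,0,105),(180,60,255))[150:245,385:475]
cs=max(cv2.findContours(m,0,2)[0],key=cv2.contourArea); print(cv2.minAreaRect(cs))
E
```

```text
top orange [428 170   4   3   7] [429.7 171. ] [ 0.5768 -0.2114  0.08  ]
top orange [430 208   4   7  28] [431.5 211. ] [ 0.4962 -0.2126  0.08  ]
side orange [333  85  21  11 146] [343.1  89.6] [ 0.5518 -0.4101  0.08  ]
side orange [322 135   7   7  35] [324.8 137.7] [ 0.572  -0.2054  0.08  ]
side orange [347 137   6   6  22] [348.6 140.2] [ 0.5202 -0.2018  0.08  ]
side orange [355 137   8   6  36] [359.4 139.8] [ 0.4975 -0.2053  0.08  ]
[[[6, 119, 101], [170, 80, 80], [141, 60, 72]], [[110, 207, 96], [110, 191, 104], [109, 193, 103]], [[109, 188, 106], [110, 174, 107], [109, 191, 104]]]
((44.5, 46.99999237060547), (93.99998474121094, 88.99998474121094), 90.0)
```

View pics/crop.png

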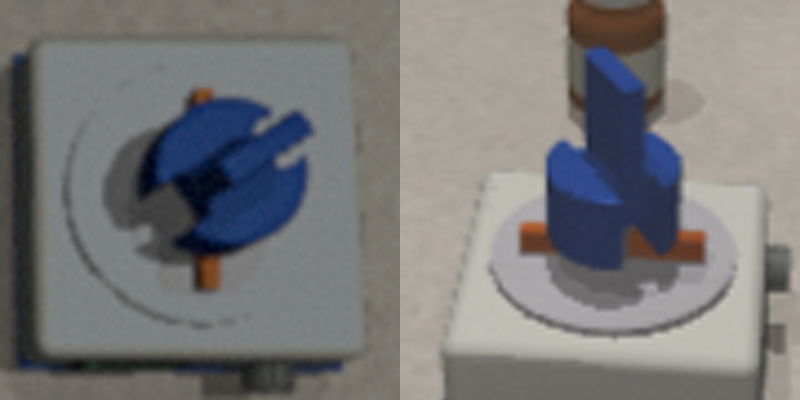

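Run:
```python
from h import *
T=lambda a:np.array(a)/4.4444+[385,150]-.5*0
S=lambda a:(np.array(a)-[400,0])/4.4444+[295,85]
k=ray("top",T([[201,88],[207,291]]),.082); print("key top",k.round(4),k.mean(0).round(4),np.linalg.norm(k[1]-k[0]))
k=ray("side",S([[521,224],[705,233]]),.082); print("key side",k.round(4),k.mean(0).round(4))
b=ray("top",T([[306,121],[222,175]]),.172); print("bar top",b.round(4),b.mean(0).round(4),np.linalg.norm(b[1]-b[0]))
b=ray("side",S([[600,52],[632,90]]),.172); print("bar side",b.round(4),b.mean(0).round(4),np.linalg.norm(b[1]-b[0]))
h=ray("top",T([[33,40],[350,38],[362,352],[42,355]]),.064); print("house",h.round(4),h.mean(0).round(4))
```

```text
key top [[ 0.5788 -0.2119  0.082 ]
 [ 0.4871 -0.212   0.082 ]] [ 0.5329 -0.212   0.082 ] 0.0916719385293375
key side [[ 0.5781 -0.2105  0.082 ]
 [ 0.489  -0.2119  0.082 ]] [ 0.5335 -0.2112  0.082 ]
bar top [[ 0.5441 -0.2289  0.172 ]
 [ 0.5221 -0.1956  0.172 ]] [ 0.5331 -0.2123  0.172 ] 0.03987367068255972
bar side [[ 0.5409 -0.2205  0.172 ]
 [ 0.5238 -0.1903  0.172 ]] [ 0.5323 -0.2054  0.172 ] 0.03467547980036495
house [[ 0.6053 -0.1401  0.064 ]
 [ 0.6073 -0.2852  0.064 ]
 [ 0.4627 -0.2846  0.064 ]
 [ 0.4593 -0.1423  0.064 ]] [ 0.5336 -0.2131  0.064 ]
```

```bash
cat >> h.py <<'E'
C=np.array([.533,-.212])
def rot(deg):
    a=np.radians(deg); x=np.array([np.cos(a),np.sin(a),0]); z=np.array([0,0,-1.]); return np.c_[x,np.cross(z,x),z]
E
python3 - <<'E'
from h import *
print(robot.get_state()["tool_rot"].round(2) if hasattr(robot.get_state()["tool_rot"],"round") else robot.get_state()["tool_rot"])
for s in(-57.5,122.5):
    for d in (0,60):
        for z in(.148,.26):
            q=robot.ik([*C,z],rot(s+d)); print(s,d,z,None if q is None else np.round(q,2))
E
```

```text
[[ 0.9   0.44 -0.  ]
 [ 0.44 -0.9   0.  ]
 [-0.   -0.   -1.  ]]
-57.5 0 0.148 [ 0.28  0.41  0.06  1.82 -0.03  0.91 -2.22]
-57.5 0 0.26 [ 0.32  0.29  0.    1.7  -0.    1.14 -2.25]
-57.5 60 0.148 [ 0.43  0.41 -0.13  1.81  0.07  0.92 -1.26]
-57.5 60 0.26 [ 0.45  0.3  -0.16  1.7   0.05  1.15 -1.25]
122.5 0 0.148 [ 0.71  0.45 -0.49  1.8   0.25  0.95  0.68]
122.5 0 0.26 [ 0.72  0.33 -0.49  1.69  0.17  1.16  0.75]
122.5 60 0.148 [ 0.82  0.49 -0.64  1.8   0.34  0.97  1.66]
122.5 60 0.26 [ 0.84  0.36 -0.65  1.69  0.23  1.17  1.74]
```

Run:
```python
from h import *
robot.move_ptp([*C,.25],rot(122.5)); s=robot.get_state(); print(s["time"],s["ee_pos"])
f=robot.grab_frame("side"); cv2.imwrite("pics/s1.png",cv2.resize(f[40:220,250:450,::-1],(800,720))[:600])
```

```text
1.7 [ 0.53254691 -0.21327583  0.24980252]
```

View pics/s1.png

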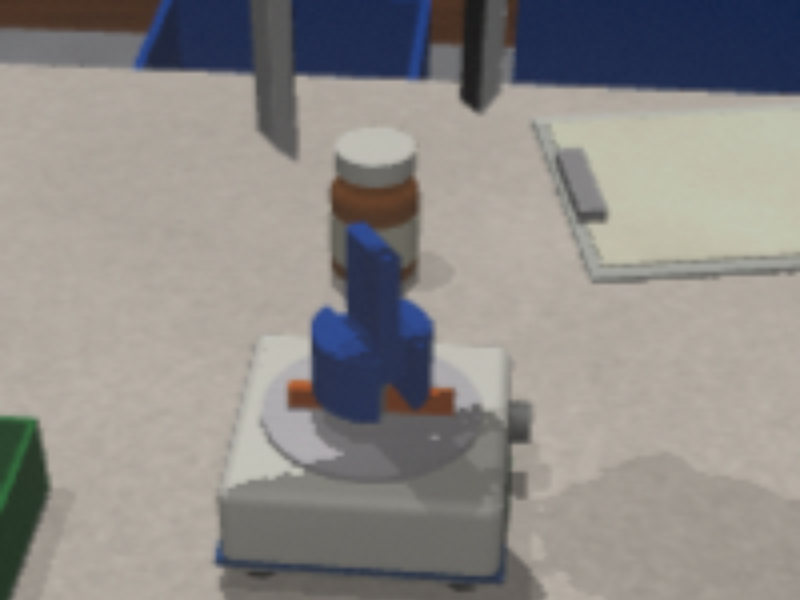

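The open fingers, at (275,150) and (480,105) in the crop, straddle the bar at (372,260). I'll descend and grip.

Run:
```python
from h import *
print(robot.move_linear([*C,.150],velocity=.08,threshold=15))
def p(l): s=robot.get_state(); print(l,round(s["time"],2),s["ee_pos"].round(4),np.round(s["force"],1),np.round(s["moment"],2),round(s["opening"],4))
p("down"); robot.gripper_to(0.0); p("grip")
f=robot.grab_frame("side"); cv2.imwrite("pics/s2.png",cv2.resize(f[60:210,250:450,::-1],(800,600)))
```

```text
False
down 3.15 [ 0.5333 -0.2121  0.1505] [0.1 0.3 0.2] [-0.02 -0.12 -0.  ] 0.0944
grip 4.38 [ 0.5334 -0.2119  0.1501] [ 3.3  1.1 -0.1] [ 0.21 -0.93 -0.03] 0.0118
```

View pics/s2.png

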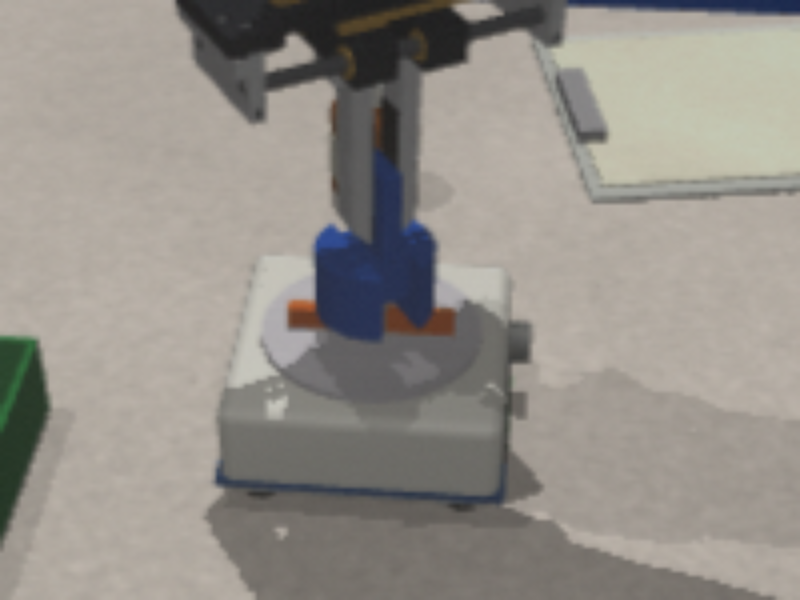

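The bar is gripped flat, with an opening of 11.8 mm. Now I'll turn it in steps to the key's heading.

Run:
```python
from h import *
def p(l): s=robot.get_state(); print(l,round(s["time"],2),s["ee_pos"].round(4),np.round(s["force"],1),np.round(s["moment"],2),round(s["opening"],4)); return s
for a in np.linspace(122.5,180.5,7)[1:]:
    robot.move_ptp([*C,.150],rot(a)); s=p(a)
    if np.linalg.norm(s["force"])>45: break
f=robot.grab_frame("side"); cv2.imwrite("pics/s3.png",cv2.resize(f[60:210,250:450,::-1],(800,600)))
```

```text
132.16666666666666 4.7 [ 0.5332 -0.2119  0.1502] [2.4 1.8 2.2] [ 0.61 -0.99  0.05] 0.0116
141.83333333333334 4.97 [ 0.5332 -0.2119  0.1502] [2.7 2.  4. ] [ 0.43 -1.08  0.03] 0.012
151.5 5.25 [ 0.5331 -0.2121  0.1503] [1.3 1.7 5.2] [ 0.19 -0.89  0.05] 0.0123
161.16666666666666 5.53 [ 0.5329 -0.2122  0.1502] [ 1.  -1.1  6.1] [-0.11 -0.51  0.01] 0.0117
170.83333333333331 5.8 [ 0.5323 -0.2119  0.1494] [ 0.3 -0.1 -3.4] [-0.01 -0.26  0.01] 0.012
180.5 6.08 [ 0.5326 -0.2119  0.1496] [-0.3  0.9 -3.3] [ 0.1  -0.11 -0.02] 0.0118
```

View pics/s3.png

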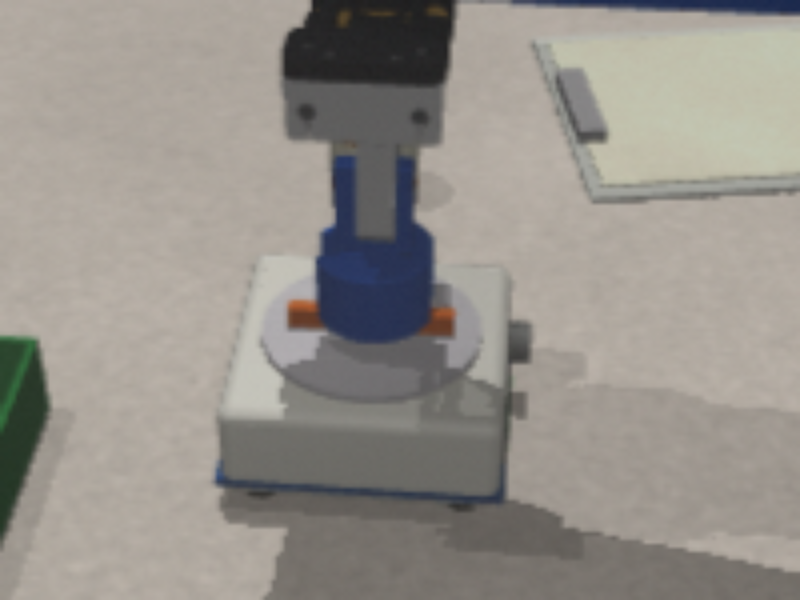

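The bar lines up with the key, and the z force is now -3.3 N, which is the hub's weight. I'll lower it over the key and let go.

Run:
```python
from h import *
def p(l): s=robot.get_state(); print(l,round(s["time"],2),s["ee_pos"].round(4),np.round(s["force"],1),np.round(s["moment"],2),round(s["opening"],4)); return s
print(robot.move_linear([.5328,-.212,.1395],velocity=.03,threshold=12)); p("low")
robot.gripper_to(.06); p("open"); robot.pause(.3)
s=robot.get_state()["ee_pos"]
robot.move_linear([s[0],s[1],.26],velocity=.1); p("up")
robot.move_ptp([.40,-.42,.30],rot(180.5)); robot.pause(.3); p("away")
a=robot.grab_frame("side")[70:190,260:420,::-1]; b=robot.grab_frame("top"); cv2.imwrite("pics/top4.png",b[:,:,::-1]); b=b[140:260,360:520,::-1]
cv2.imwrite("pics/s4.png",np.hstack([cv2.resize(i,(400,300),interpolation=2) for i in(a,b)]))
```

```text
False
low 6.62 [ 0.5327 -0.2119  0.1393] [ 0.2  0.4 -3.3] [ 0.04 -0.08 -0.05] 0.0117
open 7.51 [ 0.5328 -0.212   0.1395] [ 0.1  0.2 -0.3] [ 0.09 -0.19  0.02] 0.0597
up 9.17 [ 0.5326 -0.212   0.2594] [ 0.  -0.4 -0.3] [ 0.05 -0.19  0.06] 0.0597
away 10.45 [ 0.4006 -0.4193  0.2999] [-0.3  0.5  1.1] [ 0.05 -0.14 -0.02] 0.0598
```

View pics/s4.png

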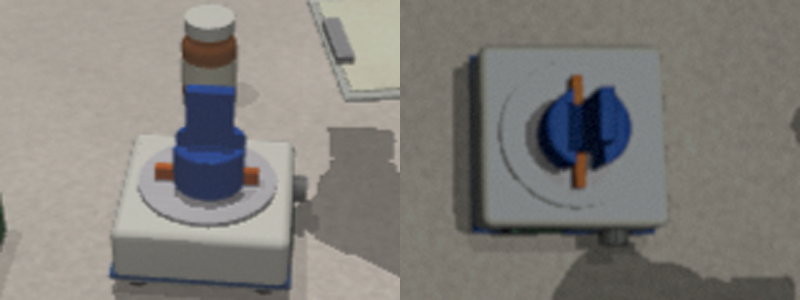

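Run:
```python
from h import *
for z0 in(.070,.082):
    print(z0,"bar top far-edge ends",proj("side",[[.553,-.218,z0+.09],[.513,-.218,z0+.09]]).round(1).tolist(),"front bottom",proj("side",[.533,-.18,z0]).round(1).tolist())
print("measured [334.8,104.8],[354.8,105.2]; [343.2,148.4]")
```

```text
0.07 bar top far-edge ends [[333.9, 102.3], [353.6, 103.3]] front bottom [[341.6, 149.9]]
0.082 bar top far-edge ends [[333.8, 97.0], [353.8, 98.0]] front bottom [[341.7, 145.3]]
measured [334.8,104.8],[354.8,105.2]; [343.2,148.4]
```

Run:
```python
from h import *
s3=cv2.resize(cv2.imread("pics/s3.png"),(200,150),interpolation=cv2.INTER_AREA)
f=robot.grab_frame("side")[60:210,250:450,::-1]
for n,i in(("held riding",s3),("now",f)):
    h=cv2.cvtColor(np.ascontiguousarray(i),cv2.COLOR_BGR2HSV); m=cv2.inRange(h,(105,130,40),(125,255,255))[:105,75:115]
    print(n,[60+int(np.where(m[:,c])[0].max()) for c in(14,16,18,20,22)],"top",60+int(np.where(m.any(1))[0].min()))
b=robot.grab_frame("top").astype(int); a=cv2.imread("pics/top0.png")[:,:,::-1].astype(int)
print("grey area change",np.abs(a-b)[165:260,210:305].mean())
```

```text
held riding [130, 143, 141, 131, 130] top 100
now [135, 135, 135, 135, 135] top 104
grey area change 2.803545706371191
```

Run:
```python
from h import *
s3=cv2.resize(cv2.imread("pics/s3.png"),(200,150),interpolation=cv2.INTER_AREA).astype(int)
f=robot.grab_frame("side")[60:210,250:450,::-1].astype(int)
for n,i in(("riding",s3),("now",f)):
    d=(i[:,:,0]-i[:,:,2])[:,88:98].mean(1).round().astype(int); print(n,list(zip(range(116,156),d[56:96].tolist())))
```

```text
riding [(116, 3), (117, 3), (118, 4), (119, 10), (120, 29), (121, 40), (122, 42), (123, 44), (124, 45), (125, 46), (126, 48), (127, 50), (128, 50), (129, 52), (130, 51), (131, 43), (132, 41), (133, 41), (134, 41), (135, 41), (136, 41), (137, 41), (138, 41), (139, 41), (140, 41), (141, 41), (142, 41), (143, 41), (144, 38), (145, 24), (146, 2), (147, -1), (148, -1), (149, -1), (150, -1), (151, -1), (152, 0), (153, 0), (154, 0), (155, 0)]
now [(116, 38), (117, 39), (118, 39), (119, 38), (120, 39), (121, 39), (122, 39), (123, 39), (124, 38), (125, 39), (126, 38), (127, 38), (128, 51), (129, 50), (130, 61), (131, 92), (132, 92), (133, 92), (134, 90), (135, 64), (136, 39), (137, 39), (138, 39), (139, 39), (140, 39), (141, 38), (142, 39), (143, 39), (144, 39), (145, 39), (146, 39), (147, 39), (148, 39), (149, 31), (150, 9), (151, -1), (152, 0), (153, 0), (154, 0), (155, 0)]
```

The underside edge moved from row 145.3 to 149.9, exactly the predicted 12 mm drop, so the hub is home.

```bash
python3 -c "
from rig import robot
print(robot.sign_off(), robot.get_state()['time'])"
```

```text
the job is handed in; nothing more can be done
the job is handed in; nothing more can be done
```

The blue hub is seated fully home on its key and released, and I handed the job in. The robot's clock read 10.5 s at the last printed state, with only a few camera calls after that.

- **What I did:** I gripped the hub's bar, turned it about 58° on its shaft to line up with the key, lowered it about 10 mm without contact, and let go. The arm then backed away clear of everything.
- **Seating:** In the side view the hub's underside edge moved from about row 145 to 149.9. The prediction was 145.3 riding and 149.9 home, so this matches the full 12 mm drop. The bar also lines up with the key in both views.
- **Forces:** The wrist force readings I took stayed under about 7 N.
- **Disagreements:**
  - The bar's top edge read by eye about 2 px lower than predicted for home, on the seated side and within reading and calibration error.
  - My first colour-mask check of the underside gave unusable rows because of shadow, so I replaced it with the edge profile above.
- **Grey hub:** The arm never went near it. Its image area differed by only 2.8 grey levels on average between the first and last top pictures, which I put down to noise and shadow and did not check further.

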